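# Pop the filter lid of a fume extractor by feel

## Task

Open the filter chamber of the bench fume extractor for a filter change. Its release is a notch in the black collar round the lid, hard to see, so lay a fingertip lightly on the top of the rim at the front, above the switch panel, and run it round the rim by the left side until it comes to the notch, then press the paddle down inside it until the lid pops up on its spring. Leave the lid standing popped up, do not pull it by its handle, and leave the other things on the bench alone.

Things in the scene. Friction and masses are not known exactly. Their poses are not given: they have to be found in the camera images.
- canister: fume extractor: upright round drum, 210 mm diameter, fixed, teal with a black collar and lid on top, 150 mm high to the collar's rim. Origin: centre of its underside, on its vertical axis. Its own -x side is the front (black switch panel), +y its left, seen from the robot. On its right (-y) a black hose and cone nozzle lie on the bench, up to 110 mm high, reaching 350 mm from the axis
- rim_centre (a point): on the axis, level with the flat top of the collar (the rim), which spans radii 65 to 105 mm. Turns with the drum, not the collar. Inside: the black lid, radius 62, face 2 mm below the rim, and its bridge handle, 80 long, 12 wide, 16 high. Closed fingers that close along the radius, centred 88 mm from the axis, ride on the rim and fit the notch. The collar does not turn when lightly touched
- rim_front (a point): on top of the rim at the front, 85 mm from the axis, above the switch panel; the fingertip is first laid within 50 mm of it. The notch lies 60 to 200 degrees round from here, going front, left, back (clockwise seen from above): the collar may be seated at any angle between
- latch (a joint): paddle in the notch: travel in m, 0 at rest, 0.006 fully down. The notch is a straight-sided gap in the rim, 44 mm wide along it, open outward and inward to the lid; the paddle in it (40 mm along the rim, radii 68 to 101) has its top 10 mm below the rim, 16 mm when fully down. It slides straight down against a spring, 2 N to start, 6 N at the end, and springs back; past 0.004 it frees the lid
- lid (a joint): height of the lid above its shut position in m: 0 shut; once freed its spring lifts it straight up to about 0.012 and holds it there; it rises beside a finger in the notch without touching it
- spool: reel of solder, 64 mm diameter, 44 mm high, green flanges, standing close to the extractor; origin centre of its underside
- tip_cleaner: grey round pot with brass wool, 68 mm diameter, 60 mm high, standing close to the extractor; origin centre of its underside
- tweezers: steel tweezers 125 mm long lying on the bench along their own x; origin in the middle at bench height
- flux: small white flux bottle, 36 mm diameter, 85 mm high; origin centre of its underside
- screwdriver: screwdriver 170 mm long lying along its own x, black handle; origin on it at bench height
- spare_filter: the spare filter, a white disc of 116 mm diameter and 25 mm height lying on the bench; origin centre of its underside
- circuit_board: dark circuit board 110 x 150 mm with parts up to 22 mm high, lying on the bench; origin centre of its underside

How it is judged:
By the outcome, as a careful person would: the job done as asked, in the order asked, and still so for the second after the job is handed in, with the robot touching nothing.
It also fails if it takes over 61 s, if anything falls off the work surface, if the arm or the gripper's body presses on something with over 40 N, if the wrist force passes 120 N, or if a joint passes its speed limit or range.

## Robot

A 7-joint arm with a two-finger parallel gripper is mounted at the origin on the work surface. World frame = base frame: x ahead of the robot, y to its left, z up, the work surface at z = 0. Lengths are in m, angles in rad, forces in N, time in s.
With the tool pointing down it reaches from about 0.35 to 0.9 m from the base axis. Payload 8.1 kg.
Tool frame: the origin (TCP) lies midway between the tips of the shut fingers; the grasp point (between the pads) lies 19 mm behind it; z points along the fingers, y is the line along which they close (so a half turn about z gives the same grasp; the last joint's range is limited). The gripper opens to 85 mm and grips with 20 to 120 N. Pads are 22 mm wide; open, the fingers measure 114 mm over their backs; the gripper's body (76 mm by 85 mm) begins 54 mm behind the grasp point. The pads swing forward as they close: fully open they stand 13 mm farther back than shut.
Start: joints at [-1.452, 0.434, 0.025, 1.573, -0.012, 1.134, -0.075], TCP at [0.138, 0.61, 0.231] pointing down, gripper open.
Joint ranges: [-2.62, 2.62], [-0.44, 2.09], [-1.27, 1.32], [0.08, 2.57], [-1.32, 4.46], [0.12, 2], [-2.74, 2.74]. Speed limits (rad/s): [2.22, 2.22, 3.01, 3.01, 3.14, 3.14, 3.14].

## Interface

Orientations are given as a rotation vector (axis times angle).
In Python, from workcell import bot, cams, workorder gives the robot as it stands.
- The arm moves only by the tool jog_arm, never from a script. Its argument "deltas" is one flat list of numbers, 6 for each row, row after row: the shift along the tool's x, y, z in mm, then the turn, a rotation vector about the tool's x, y, z in rad. A call has 1 to 12 rows; each row shifts and turns the commanded pose from where the row before left it, along the tool's axes as they then stand; what a row does not reach is not made up. A row lasts 1/8 s, in which the tool goes at most 62.5 mm and 10.7 degrees, less where a joint would pass 70% of its speed; a pose out of reach is approached as far as the arm can. A call with a gripper value outside its range is refused whole. "jaw" is the closure in counts, from 0 (fully open) to 255 (shut), set as the call begins (left out, the last holds). The fingers move at their own pace and stop on an object; "squeeze" is the grip in N (left out, the last holds). Time passes only in rows, so rows that do not move let the fingers close. It gives the time, the measured TCP pose, the force, the opening and the grip force at its end, in the units of the state.
- bot.sense(): the state, without advancing time (a new reading comes with each control period).
- cams.get_image(name): name is "scene" or "top" or "wrist"; returns a dict with "color" (384x512x3 uint8, red, green, blue), "depth" (384x512 float32, m along the optical axis (not along the pixel's ray), 0 where there is no reading), "intrinsics" (3x3 intrinsics, pixels), "dist" ([k1, k2, p1, p2, k3] as OpenCV has them; the pictures are not rectified), "world_from_camera" (4x4, takes a point from camera to world coordinates); the wrist camera has in their place "T_tool_cam" (4x4, takes a point from camera to tool coordinates, whose origin is the TCP and whose axes are the flange's). Camera axes: x right, y down, z forward; pixel columns grow to the right and rows downward; lengths in m; the calibration is good to about 2 mm. A picture is of the moment at which its call begins: read the wrist's pose just before it.
- workorder.job_done(): hands the job in; it is judged then, once.
The state is a dict: "time": time; "qpos": joint angles; "dq": joint speeds; "joint_torque": joint torques, N m; "ee_pos": TCP position; "eef_rot": TCP orientation; "contact_force": force on the tool from outside, world axes, zero at the start; "ft_torque": the same for the moment, N m; "width": finger opening in m; "gripper_force": force on a finger pad.
Only numpy, scipy, OpenCV 4.12 (cv2) and the standard library are available. Lean on these libraries where they do the work, as an engineer would, in place of code of your own. Each camera call takes 0.05 s, during which the arm holds its last target. There are 200 camera calls.

## Working session

There is one attempt and no reset: what is moved stays moved. The work goes in short steps, Python scripts to look and compute and a tool call to move; the robot and the scene stay as the last step left them, time stands still between calls to the robot, and variables do not carry over. Pictures are saved under pics/ and viewed, at most 10 in all, crops included, and the job is handed in when it is done.

Besides the shell and the picture viewer there is one more tool, called after "Request:" by a JSON object that holds its "api" and its "payload". jog_arm: Moves the arm, as the interface text tells. Its arguments: {"type":"object","properties":{"deltas":{"type":"array"},"jaw":{"type":"number"},"squeeze":{"type":"number"}},"required":["deltas"]}

```bash
mkdir -p pics
python3 - <<'E'
from workcell import bot,cams
import cv2,numpy as np
s=bot.sense();print(s)
ims=[]
for n in("top","scene"):
    d=cams.get_image(n);np.savez(f"pics/{n}.npz",**d);cv2.imwrite(f"pics/{n}.png",cv2.resize(d["color"][:,:,::-1],(800,600)))
    print(n,d["intrinsics"].tolist(),d["dist"],d["world_from_camera"].round(3).tolist())
E
```

```text
{'time': 0.0, 'qpos': array([-1.45162186,  0.43518928,  0.02494973,  1.57414499, -0.01159994,
        1.13399654, -0.07504487]), 'dq': array([-0.00031912, -0.00040229,  0.00038682, -0.00138221,  0.00042396,
        0.00247945, -0.00114504]), 'joint_torque': array([-3.14395857e-04, -6.70465207e+01,  1.02521751e+00, -3.16210377e+01,
        1.56518962e-02,  1.25372046e-02,  2.28114253e-06]), 'ee_pos': array([0.13740327, 0.60916528, 0.23052812]), 'eef_rot': array([-3.47634977e-01, -3.12225567e+00,  2.50182689e-03]), 'contact_force': array([-0.47703563,  0.15881129,  0.00731445]), 'ft_torque': array([-0.03193245,  0.00562457, -0.01642565]), 'gripper_force': 0.0, 'width': 0.08557727260252088}
top [[475.0598562256803, 0.0, 263.68582694643555], [0.0, 475.0598562256803, 190.68696752907695], [0.0, 0.0, 1.0]] [-0.06779546  0.          0.          0.          0.        ] [[0.011, -0.996, 0.091, 0.335], [-1.0, -0.01, 0.007, 0.077], [-0.006, -0.091, -0.996, 1.475], [0.0, 0.0, 0.0, 1.0]]
scene [[401.4945857535944, 0.0, 256.80350119960116], [0.0, 401.4945857535944, 195.19930823335613], [0.0, 0.0, 1.0]] [0.02263386 0.         0.         0.         0.        ] [[0.819, -0.543, 0.185, 0.244], [-0.574, -0.776, 0.26, -0.196], [0.002, -0.319, -0.948, 1.232], [0.0, 0.0, 0.0, 1.0]]
```

View pics/top.png

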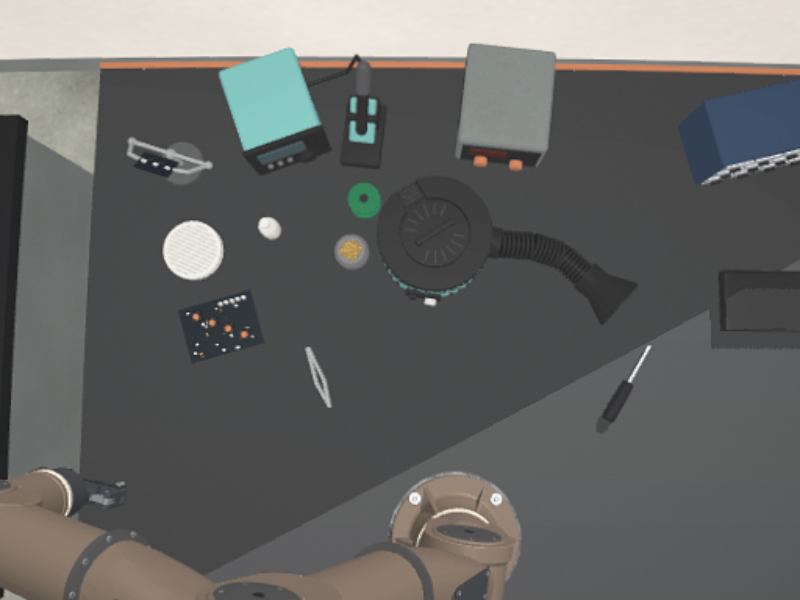

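View pics/scene.png

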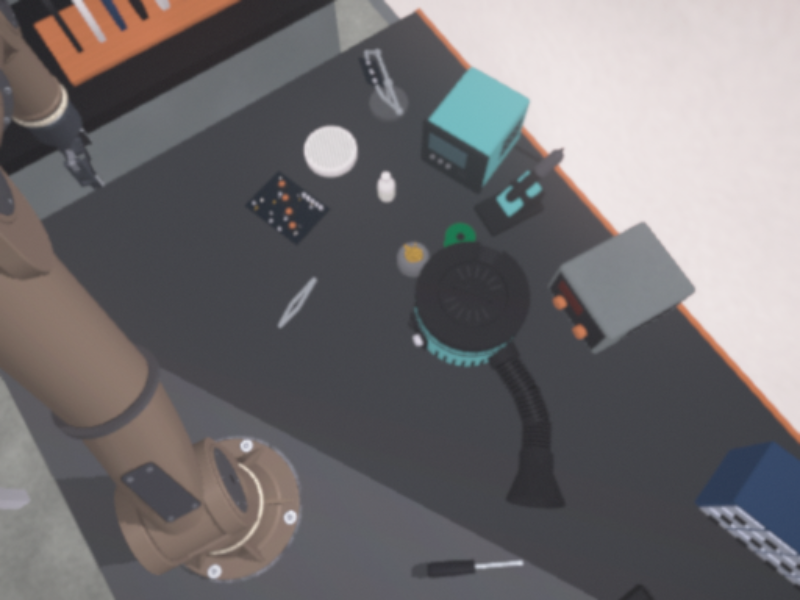

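The top picture shows the extractor centred at about (435,222), with the switch panel at (425,297), the hose leaving on the right, and a likely notch mark at (412,190). I'll fit the rim from depth next and take an enhanced crop.

```bash
cat > h.py <<'E'
import numpy as np,cv2
def cloud(d):
    h,w=d["depth"].shape;u,v=np.meshgrid(np.arange(w),np.arange(h))
    p=cv2.undistortPoints(np.stack([u,v],-1).reshape(-1,1,2).astype(np.float64),d["intrinsics"],d["dist"]).reshape(h,w,2)
    c=np.concatenate([p,np.ones((h,w,1))],-1)*d["depth"][...,None]
    T=d["world_from_camera"];return c@T[:3,:3].T+T[:3,3]
E
python3 - <<'E'
from h import *
from scipy.optimize import least_squares
for n in("top","scene"):
    d=dict(np.load(f"pics/{n}.npz"));P=cloud(d)
    m=(abs(P[...,2]-.15)<.008)&(d["depth"]>0)
    m&=(abs(P[...,0]-.6)<.25)&(abs(P[...,1]-.04)<.16)
    k,l,st,c=cv2.connectedComponentsWithStats(m.astype(np.uint8));i=1+st[1:,4].argmax();Q=P[l==i]
    hull=cv2.convexHull(Q[:,:2].astype(np.float32))[:,0]
    f=least_squares(lambda p:np.hypot(*(hull-p[:2]).T)-p[2],[*Q[:,:2].mean(0),.1],loss='soft_l1',f_scale=.002).x
    print(n,len(Q),f,np.median(Q[:,2]))
    r=np.hypot(*(P[...,:2]-f[:2]).reshape(-1,2).T).reshape(m.shape);a=np.degrees(np.arctan2(P[...,1]-f[1],P[...,0]-f[0]))
    g=cv2.cvtColor(d["color"],cv2.COLOR_RGB2GRAY)
    for t in range(-180,180,10):
        s=(r>.072)&(r<.098)&(abs(a-t)<5)&(P[...,2]>.1)
        print(t,(P[s][:,2].mean()*1000).round(1),g[s].mean().round(1),end=' | ')
    print()
    if n=="top":
        w=d["color"][105:200,230:325,::-1].astype(float);w=np.clip((w-15)*3,0,255).astype(np.uint8)
        cv2.imwrite("pics/crop.png",cv2.resize(w,(600,600),interpolation=cv2.INTER_CUBIC))
E
```

```text
top 3796 [0.57719802 0.04753047 0.10532137] 0.14881781591097076
-180 149.5 67.4 | -170 149.9 67.4 | -160 149.5 67.0 | -150 149.2 66.2 | -140 149.4 66.0 | -130 149.8 66.0 | -120 149.6 65.9 | -110 149.4 64.5 | -100 150.0 64.0 | -90 149.6 64.3 | -80 150.6 64.0 | -70 149.8 62.8 | -60 149.8 62.3 | -50 149.8 62.2 | -40 149.1 62.3 | -30 149.5 62.1 | -20 149.7 62.4 | -10 150.5 62.0 | 0 149.3 62.3 | 10 149.2 62.3 | 20 140.5 60.8 | 30 140.6 67.5 | 40 139.6 66.0 | 50 147.0 61.4 | 60 149.5 62.4 | 70 149.7 63.4 | 80 149.5 64.3 | 90 149.9 64.3 | 100 149.2 64.3 | 110 149.2 65.3 | 120 149.4 66.0 | 130 150.2 65.9 | 140 149.0 66.0 | 150 149.2 66.6 | 160 149.3 67.3 | 170 149.2 67.6 | 
scene 3588 [0.57357432 0.04523465 0.10513767] 0.14935881371039295
-180 150.1 55.8 | -170 150.0 55.7 | -160 150.7 55.5 | -150 150.3 55.5 | -140 149.5 55.6 | -130 150.1 55.2 | -120 149.9 55.2 | -110 149.9 55.3 | -100 149.9 55.3 | -90 150.1 55.1 | -80 150.3 55.0 | -70 149.9 54.8 | -60 150.0 54.6 | -50 149.7 54.5 | -40 150.2 54.3 | -30 150.2 54.0 | -20 149.9 54.4 | -10 150.4 54.6 | 0 149.8 54.8 | 10 150.1 54.7 | 20 141.1 56.0 | 30 139.9 59.5 | 40 139.7 57.6 | 50 145.3 54.2 | 60 150.0 55.0 | 70 150.4 54.7 | 80 149.7 55.1 | 90 150.1 54.8 | 100 150.1 55.1 | 110 150.3 55.0 | 120 150.0 54.9 | 130 149.7 55.0 | 140 150.0 55.2 | 150 150.0 55.1 | 160 150.0 55.6 | 170 150.2 55.9 |
```

View pics/crop.png

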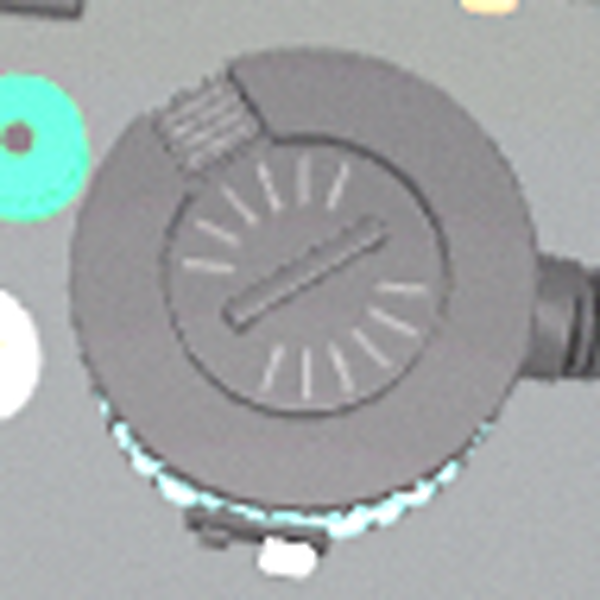

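Both cameras agree: the rim centre is at about (0.575, 0.0465), z 0.150. The notch shows at crop (205,125), which is about 34° in world angle. The panel at crop (258,533) puts the front at about 170°, so the notch lies about 136° round. That is inside the expected 60–200° range.

```bash
cat >> h.py <<'E'
from scipy.spatial.transform import Rotation as R
C=np.array([.575,.0465])
def rim(a,r=.088): return C+r*np.array([np.cos(np.radians(a)),np.sin(np.radians(a))])
def down(phi): # tool z down, tool y at angle phi (deg)
    p=np.radians(phi);y=np.array([np.cos(p),np.sin(p),0]);z=np.array([0,0,-1.]);return R.from_matrix(np.c_[np.cross(y,z),y,z])
def rows(path,p,q,dec=1):
    "path: list of (x,y,z,phi); prints rows of tool deltas; p,q current pose; follows rounding"
    out=[]
    for x,y,z,phi in path:
        d=np.round(q.inv().apply(np.array([x,y,z])-p)*1000,dec)
        w=np.round((q.inv()*down(phi)).as_rotvec(),3);out+=[*d,*w]
        p=p+q.apply(d/1000);q=q*R.from_rotvec(w)
    print([float(v)+0 for v in out]);return p,q
E
python3 - <<'E'
from h import *
from workcell import bot
s=bot.sense();p=s["ee_pos"];q=R.from_rotvec(s["eef_rot"])
t=np.array([*rim(160),.19]);n=14
print(t)
path=[(*(p+(t-p)*k/n),77.2+(150-77.2)*k/n) for k in range(1,n+1)]
p2,q2=rows(path[:7],p,q); rows(path[7:],p2,q2)
E
```

```text
[0.49230705 0.07659777 0.19      ]
[-33.1, -31.5, 2.9, -0.001, 0.0, -0.089, -30.2, -34.4, 3.0, 0.0, 0.0, -0.091, -26.9, -36.9, 2.9, 0.0, 0.0, -0.091, -23.4, -39.3, 2.9, 0.0, 0.0, -0.09, -19.9, -41.2, 2.9, 0.0, 0.0, -0.091, -16.0, -42.8, 2.9, 0.0, 0.0, -0.091, -12.0, -44.1, 2.9, 0.0, 0.0, -0.091]
[-8.0, -45.0, 3.0, 0.0, 0.0, -0.09, -3.9, -45.5, 2.9, 0.0, 0.0, -0.091, 0.3, -45.8, 2.9, 0.0, 0.0, -0.091, 4.4, -45.5, 2.9, 0.0, 0.0, -0.091, 8.5, -44.9, 2.9, 0.0, 0.0, -0.091, 12.5, -43.9, 2.9, 0.0, 0.0, -0.09, 16.5, -42.7, 3.0, 0.0, 0.0, -0.091]
```

Request:
{"api": "jog_arm", "payload": {"deltas": [-33,-31.5,2.9,0,0,-0.09,-30,-34.4,3,0,0,-0.09,-27,-37,2.9,0,0,-0.091,-23.4,-39.3,2.9,0,0,-0.09,-20,-41.2,2.9,0,0,-0.091,-16,-42.8,2.9,0,0,-0.091,-12,-44,2.9,0,0,-0.091], "jaw": 255, "squeeze": 20}}

```text
time: 0.98
ee_pos: [0.3154, 0.3419, 0.2107]
eef_rot: [0.647, -3.074, 0.0]
contact_force: [0.4, 0.5, -0.3]
width: 0.0003
gripper_force: 0.0
```

Request:
{"api": "jog_arm", "payload": {"deltas": [-8,-45,3,0,0,-0.09,-3.9,-45.5,2.9,0,0,-0.091,0.3,-45.8,2.9,0,0,-0.091,4.4,-45.5,2.9,0,0,-0.091,8.5,-45,2.9,0,0,-0.091,12.5,-44,2.9,0,0,-0.09,16.5,-42.7,3,0,0,-0.091,0,0,0,0,0,0]}}

```text
time: 1.98
ee_pos: [0.4936, 0.0732, 0.19]
eef_rot: [1.563, -2.724, 0.002]
contact_force: [-0.6, 0.4, 1.3]
width: 0.0001
gripper_force: 0.0
```

Run:
```python
from h import *
from workcell import bot,cams
s=bot.sense();print({k:np.round(v,3) for k,v in s.items() if k not in("dq","joint_torque")})
d=cams.get_image("wrist");cv2.imwrite("pics/w1.png",d["color"][:,:,::-1])
p=s["ee_pos"];q=R.from_rotvec(s["eef_rot"])
T=np.eye(4);T[:3,:3]=q.as_matrix();T[:3,3]=p;d["world_from_camera"]=T@d["T_tool_cam"]
P=cloud(d);m=(d["depth"]>.03)&(abs(P[...,2]-.15)<.01)
print(m.sum(),np.median(P[m][:,2]))
print(P[m].min(0),P[m].max(0))
print(((q.as_matrix()[:,1])),rim(160))
```

```text
{'time': np.float64(1.975), 'qpos': array([-0.354,  0.272,  0.122,  1.936, -0.039,  0.936,  2.4  ]), 'ee_pos': array([0.494, 0.073, 0.19 ]), 'eef_rot': array([ 1.563e+00, -2.724e+00,  2.000e-03]), 'contact_force': array([-0.572,  0.403,  1.271]), 'ft_torque': array([0.02 , 0.06 , 0.004]), 'gripper_force': np.float64(0.0), 'width': np.float64(0.0)}
52129 0.15065433537197645
[ 0.4688861  -0.05949228  0.14001039] [0.67973381 0.14499995 0.15994691]
[-8.63425300e-01  5.04476249e-01 -6.82431231e-04] [0.49230705 0.07659777]
```

View pics/w1.png

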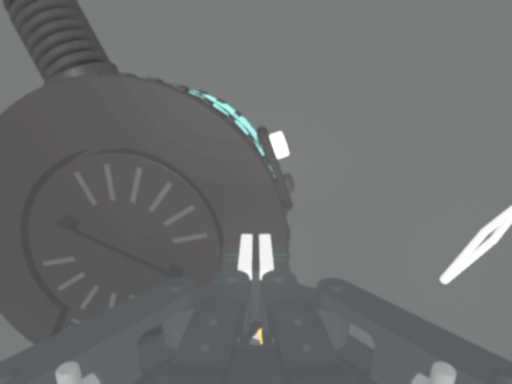

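The wrist view shows the fingertips at (257,255) over the rim. The switch panel is at (277,165), a little further counter-clockwise, and the hose is at upper left. I'll refine the centre and the panel angle from this frame.

Run:
```python
from h import *
from scipy.optimize import least_squares
from workcell import bot,cams
s=bot.sense();d=cams.get_image("wrist")
p=s["ee_pos"];q=R.from_rotvec(s["eef_rot"])
T=np.eye(4);T[:3,:3]=q.as_matrix();T[:3,3]=p;d["world_from_camera"]=T@d["T_tool_cam"]
P=cloud(d);m=(d["depth"]>.03)&(abs(P[...,2]-.15)<.006);Q=P[m][:,:2]
a=np.degrees(np.arctan2(*(Q-C).T[::-1]));r=np.hypot(*(Q-C).T)
E=[]
for t in list(range(-178,-110,4))+list(range(152,176,4)):
    k=abs(a-t)<2
    if k.sum()>30:
        kk=np.where(k)[0];E.append(Q[kk[np.argsort(r[kk])[-6]]])
E=np.array(E);f=least_squares(lambda c:np.hypot(*(E-c[:2]).T)-.105,C,loss='soft_l1',f_scale=.001)
print(len(E),f.x,abs(f.fun).max())
for u,v in((265,145),(277,172),(288,200),(279,145)):
    w=P[v,u];print(w,np.degrees(np.arctan2(w[1]-C[1],w[0]-C[0])),np.hypot(*(w[:2]-C)))
```

```text
23 [0.57503264 0.04575291] 0.000870377246716611
[0.46643239 0.04459684 0.08263859] -178.99572378584074 0.10858429357888595
[0.46887578 0.06836071 0.08118565] 168.36035531266654 0.10835238992190128
[0.4725126  0.09354871 0.08068684] 155.34164882394688 0.11277077899450276
[0.45693096 0.05273555 0.06400845] 176.9768618770626 0.11823358251924601
```

Request:
{"api": "jog_arm", "payload": {"deltas": [0,0,10,0,0,0,0,0,12,0,0,0,0,0,8,0,0,0,0,0,4,0,0,0,0,0,2,0,0,0,0,0,0,0,0,0]}}

```text
time: 2.82
ee_pos: [0.4925, 0.077, 0.1545]
eef_rot: [-1.571, 2.721, -0.0]
contact_force: [0.6, 0.2, -0.3]
width: -0.0
gripper_force: 0.0
```

Request:
{"api": "jog_arm", "payload": {"deltas": [0,0,1,0,0,0,0,0,1,0,0,0,0,0,0,0,0,0]}}

```text
time: 3.2
ee_pos: [0.4925, 0.077, 0.1524]
eef_rot: [-1.57, 2.721, 0.0]
contact_force: [-0.9, 0.2, 0.8]
width: -0.0002
gripper_force: 0.0
```

Request:
{"api": "jog_arm", "payload": {"deltas": [0,0,1,0,0,0,0,0,0.5,0,0,0,0,0,0,0,0,0]}}

```text
time: 3.58
ee_pos: [0.4924, 0.077, 0.1509]
eef_rot: [1.571, -2.721, -0.0]
contact_force: [-0.2, -0.6, 0.3]
width: -0.0001
gripper_force: 0.0
```

Request:
{"api": "jog_arm", "payload": {"deltas": [0,0,0.5,0,0,0,0,0,0,0,0,0]}}

```text
time: 3.82
ee_pos: [0.4924, 0.077, 0.1504]
eef_rot: [1.571, -2.721, -0.0]
contact_force: [0.1, 0.1, -1.0]
width: -0.0002
gripper_force: 0.0
```

Request:
{"api": "jog_arm", "payload": {"deltas": [0,0,0.5,0,0,0,0,0,0,0,0,0]}}

```text
time: 4.08
ee_pos: [0.4925, 0.077, 0.1501]
eef_rot: [-1.571, 2.721, 0.0]
contact_force: [-1.1, 0.4, 2.7]
width: 0.0002
gripper_force: 1.9
```

Light contact is made at 2.7 N. Next I'll plan the ride round the rim.

```bash
sed -i 's/^C=.*/C=np.array([.575,.046])/' h.py
python3 - <<'E'
from h import *
from workcell import bot
s=bot.sense();p=s["ee_pos"];q=R.from_rotvec(s["eef_rot"]);q=down(np.degrees(np.arctan2(*q.as_matrix()[[1,0],1])))
p[2]=.15
A=np.arange(157,33,-3.);ph=lambda a:a if a<130 else 130+(a-130)*2/3
path=[(*rim(a),.15,ph(a)) for a in A]
for i in range(0,len(path),12):
    print(A[i:i+12][-1]);p,q=rows(path[i:i+12],p,q)
E
```

```text
124.0
[-3.7, 0.4, 0.0, 0.0, 0.0, 0.035, -4.5, 0.6, 0.0, 0.0, 0.0, 0.035, -4.6, 0.5, 0.0, 0.0, 0.0, 0.035, -4.6, 0.4, 0.0, 0.0, 0.0, 0.035, -4.6, 0.4, 0.0, 0.0, 0.0, 0.034, -4.6, 0.3, 0.0, 0.0, 0.0, 0.035, -4.6, 0.2, 0.0, 0.0, 0.0, 0.035, -4.6, 0.1, 0.0, 0.0, 0.0, 0.035, -4.6, 0.0, 0.0, 0.0, 0.0, 0.035, -4.6, 0.0, 0.0, 0.0, 0.0, 0.035, -4.6, -0.1, 0.0, 0.0, 0.0, 0.052, -4.6, -0.1, 0.0, 0.0, 0.0, 0.053]
88.0
[-4.6, -0.1, 0.0, 0.0, 0.0, 0.052, -4.6, -0.2, 0.0, 0.0, 0.0, 0.052, -4.7, -0.1, 0.0, 0.0, 0.0, 0.053, -4.6, -0.1, 0.0, 0.0, 0.0, 0.052, -4.6, -0.1, 0.0, 0.0, 0.0, 0.052, -4.6, -0.2, 0.0, 0.0, 0.0, 0.053, -4.6, -0.1, 0.0, 0.0, 0.0, 0.052, -4.6, -0.1, 0.0, 0.0, 0.0, 0.053, -4.6, -0.1, 0.0, 0.0, 0.0, 0.052, -4.6, -0.1, 0.0, 0.0, 0.0, 0.052, -4.6, -0.2, 0.0, 0.0, 0.0, 0.053, -4.6, -0.1, 0.0, 0.0, 0.0, 0.052]
52.0
[-4.6, -0.1, 0.0, 0.0, 0.0, 0.052, -4.6, -0.1, 0.0, 0.0, 0.0, 0.053, -4.6, -0.1, 0.0, 0.0, 0.0, 0.052, -4.6, -0.2, 0.0, 0.0, 0.0, 0.052, -4.6, -0.1, 0.0, 0.0, 0.0, 0.053, -4.6, -0.1, 0.0, 0.0, 0.0, 0.052, -4.6, -0.1, 0.0, 0.0, 0.0, 0.053, -4.6, -0.1, 0.0, 0.0, 0.0, 0.052, -4.7, -0.2, 0.0, 0.0, 0.0, 0.052, -4.6, -0.1, 0.0, 0.0, 0.0, 0.053, -4.6, -0.1, 0.0, 0.0, 0.0, 0.052, -4.6, -0.1, 0.0, 0.0, 0.0, 0.052]
34.0
[-4.6, -0.1, 0.0, 0.0, 0.0, 0.053, -4.6, -0.2, 0.0, 0.0, 0.0, 0.052, -4.6, -0.1, 0.0, 0.0, 0.0, 0.052, -4.6, -0.1, 0.0, 0.0, 0.0, 0.053, -4.6, -0.1, 0.0, 0.0, 0.0, 0.052, -4.6, -0.2, 0.0, 0.0, 0.0, 0.052]
```

Request:
{"api": "jog_arm", "payload": {"deltas": [-3.7,0.4,0.2,0,0,0.035,-4.5,0.6,0,0,0,0.035,-4.6,0.5,0,0,0,0.035,-4.6,0.4,0,0,0,0.035,-4.6,0.4,0,0,0,0.034,-4.6,0.3,0,0,0,0.035]}}

```text
time: 4.82
ee_pos: [0.5053, 0.0987, 0.1501]
eef_rot: [1.274, -2.87, 0.002]
contact_force: [-4.7, -5.5, 9.9]
width: -0.0003
gripper_force: 5.0
```

Request:
{"api": "jog_arm", "payload": {"deltas": [-4.6,0.2,-0.3,0,0,0.035,-4.6,0.1,0,0,0,0.035,-4.6,0,0,0,0,0.035,-4.6,0,0,0,0,0.035]}}

```text
time: 5.32
ee_pos: [0.518, 0.1128, 0.1501]
eef_rot: [1.07, -2.952, 0.001]
contact_force: [-3.5, -3.8, 7.8]
width: 0.0001
gripper_force: 3.9
```

Request:
{"api": "jog_arm", "payload": {"deltas": [-4.6,-0.1,-0.2,0,0,0.052,-4.6,-0.1,0,0,0,0.053,-4.6,-0.1,0,0,0,0.052,-4.6,-0.2,0,0,0,0.052]}}

```text
time: 5.82
ee_pos: [0.5333, 0.1237, 0.1501]
eef_rot: [0.757, -3.048, -0.0]
contact_force: [-2.7, -2.4, 5.1]
width: -0.0003
gripper_force: 2.4
```

Request:
{"api": "jog_arm", "payload": {"deltas": [-4.7,-0.1,-0.1,0,0,0.053,-4.6,-0.1,0,0,0,0.052,-4.6,-0.1,0,0,0,0.052,-4.6,-0.2,0,0,0,0.053,-4.6,-0.1,0,0,0,0.052,-4.6,-0.1,0,0,0,0.053]}}

```text
time: 6.58
ee_pos: [0.5594, 0.1331, 0.1502]
eef_rot: [0.27, -3.129, -0.0]
contact_force: [-2.5, -0.4, 3.3]
width: -0.0003
gripper_force: 1.7
```

Request:
{"api": "jog_arm", "payload": {"deltas": [-4.6,-0.1,0,0,0,0.052,-4.6,-0.1,0,0,0,0.052,-4.6,-0.2,0,0,0,0.053,-4.6,-0.1,0,0,0,0.052,-4.6,-0.1,0,0,0,0.052,-4.6,-0.1,0,0,0,0.053]}}

```text
time: 7.32
ee_pos: [0.5869, 0.1339, 0.1502]
eef_rot: [-0.222, -3.133, -0.001]
contact_force: [-2.3, 0.7, 4.4]
width: 0.0001
gripper_force: 1.9
```

Request:
{"api": "jog_arm", "payload": {"deltas": [-4.6,-0.1,0,0,0,0.052,-4.6,-0.2,0,0,0,0.052,-4.6,-0.1,0,0,0,0.053,-4.6,-0.1,0,0,0,0.052,-4.6,-0.1,0,0,0,0.053,-4.6,-0.1,0,0,0,0.052]}}

```text
time: 8.07
ee_pos: [0.6133, 0.1262, 0.1502]
eef_rot: [-0.709, -3.06, -0.001]
contact_force: [-1.4, 1.2, 2.9]
width: 0.0002
gripper_force: 1.8
```

Request:
{"api": "jog_arm", "payload": {"deltas": [-4.7,-0.2,0,0,0,0.052,-4.6,-0.1,0,0,0,0.053,-4.6,-0.1,0,0,0,0.052,-4.6,-0.1,0,0,0,0.052]}}

```text
time: 8.57
ee_pos: [0.6291, 0.1166, 0.1502]
eef_rot: [-1.024, -2.969, -0.001]
contact_force: [-2.3, 2.7, 3.5]
width: -0.0
gripper_force: 1.7
```

Request:
{"api": "jog_arm", "payload": {"deltas": [-4.6,-0.1,0,0,0,0.053,-4.6,-0.2,0,0,0,0.052,-4.6,-0.1,0,0,0,0.052]}}

```text
time: 8.95
ee_pos: [0.6393, 0.1072, 0.1502]
eef_rot: [-1.254, -2.88, -0.001]
contact_force: [-1.5, 1.7, 3.2]
width: -0.0
gripper_force: 1.3
```

Request:
{"api": "jog_arm", "payload": {"deltas": [-4.6,-0.1,0,0,0,0.053,-4.6,-0.1,0,0,0,0.052,-4.6,-0.2,0,0,0,0.052]}}

```text
time: 9.32
ee_pos: [0.648, 0.0952, 0.1501]
eef_rot: [-1.478, -2.772, 0.0]
contact_force: [0.5, 0.3, -0.1]
width: -0.0004
gripper_force: 0.0
```

Request:
{"api": "jog_arm", "payload": {"deltas": [0,0,0,0,0,0,0,0,0,0,0,0]}}

```text
time: 9.57
ee_pos: [0.6478, 0.0953, 0.1502]
eef_rot: [-1.473, -2.775, 0.0]
contact_force: [-0.0, 0.3, 1.2]
width: -0.0003
gripper_force: 0.0
```

The force has dropped to zero at about 34°, where the camera showed the notch. I'll lower into it.

Request:
{"api": "jog_arm", "payload": {"deltas": [0,0,2,0,0,0,0,0,2,0,0,0,0,0,2,0,0,0,0,0,2,0,0,0,0,0,0,0,0,0]}}

```text
time: 10.2
ee_pos: [0.6477, 0.0952, 0.1421]
eef_rot: [-1.474, -2.774, 0.0]
contact_force: [0.8, -0.7, 0.8]
width: 0.0002
gripper_force: 0.0
```

Request:
{"api": "jog_arm", "payload": {"deltas": [0,0,1.5,0,0,0,0,0,1.5,0,0,0,0,0,1.5,0,0,0,0,0,1.5,0,0,0,0,0,0,0,0,0]}}

```text
time: 10.82
ee_pos: [0.648, 0.0952, 0.1366]
eef_rot: [1.474, 2.774, 0.001]
contact_force: [-1.5, 0.0, 3.5]
width: -0.0003
gripper_force: 2.0
```

Travel is now about 3.5 mm. I'll press to about 5.5 mm.

Request:
{"api": "jog_arm", "payload": {"deltas": [0,0,1,0,0,0,0,0,1,0,0,0,0,0,0.3,0,0,0,0,0,0,0,0,0,0,0,0,0,0,0]}}

```text
time: 11.45
ee_pos: [0.6484, 0.0952, 0.1343]
eef_rot: [1.474, 2.773, 0.001]
contact_force: [1.6, 0.7, 6.4]
width: 0.0002
gripper_force: 3.2
```

```bash
cat > lid.py <<'E'
from h import *
from workcell import bot,cams
d=cams.get_image("top");P=cloud(d);r=np.hypot(*(np.moveaxis(P[...,:2]-C,-1,0)))
a=np.degrees(np.arctan2(P[...,1]-C[1],P[...,0]-C[0]))
m=(r>.045)&(r<.058)&(P[...,2]<.18)&(P[...,2]>.12)
k=(r>.07)&(r<.1)&(abs(a+90)<60)
print("lid",m.sum(),np.median(P[m][:,2]),"rim",np.median(P[k][:,2]))
np.savez("pics/now.npz",**d)
E
python3 lid.py
```

```text
lid 309 0.15950086059072466 rim 0.14956786695617774
```

The lid has risen about 11.5 mm. I'll retract straight up, then away from the extractor.

Request:
{"api": "jog_arm", "payload": {"deltas": [0,0,-4,0,0,0,0,0,-6,0,0,0,0,0,-10,0,0,0,0,0,-20,0,0,0,0,0,-30,0,0,0,0,0,-30,0,0,0,0,0,-20,0,0,0,0,0,0,0,0,0,0,0,0,0,0,0]}}

```text
time: 12.62
ee_pos: [0.6473, 0.0953, 0.2532]
eef_rot: [-1.474, -2.773, 0.001]
contact_force: [-0.4, 0.1, -0.9]
width: -0.0002
gripper_force: 0.0
```

```bash
python3 lid.py
python3 - <<'E'
import numpy as np,cv2
a=np.load("pics/now.npz")["color"][:,:,::-1];cv2.imwrite("pics/end.png",cv2.resize(a,(800,600)))
E
```

```text
lid 271 0.1597335291195381 rim 0.14941222681909094
```

View pics/end.png

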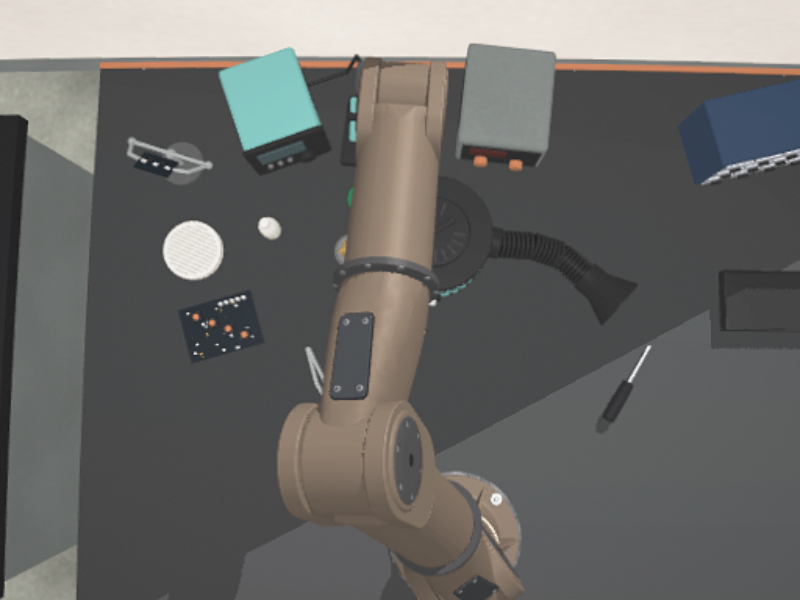

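The lid stays up at 0.160 m. The arm is clear above it, and everything visible on the bench is where it was; the arm hides part of the area by the extractor in this view.

```bash
python3 -c "
from workcell import workorder
print(workorder.job_done())"
```

```text
the job is handed in; nothing more can be done
None
```

The extractor's lid is popped up about 12 mm and holding: I felt the notch about 135° round from the front, pressed its paddle until the lid rose, backed the arm clear, and handed the job in at about 13 s.

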